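Set the tile-laying straightedge against its two pins and weigh it down

ROBOT

A 6-joint arm with a two-finger parallel gripper is mounted at the origin on the work surface. World frame = base frame: x ahead of the robot, y to its left, z up, the work surface at z = 0. Lengths are in mm, angles in degrees, forces in N, time in s.
With the tool pointing down it reaches from about 300 to 850 mm from the base axis. Payload 4.2 kg.
Tool frame: the origin (TCP) lies midway between the tips of the shut fingers; the grasp point (between the pads) lies 19 mm behind it; z points along the fingers, y is the line along which they close (so a half turn about z gives the same grasp; the last joint's range is limited). The gripper opens to 91 mm and grips with 3 to 60 N. Pads are 32 mm wide; open, the fingers measure 118 mm over their backs; the gripper's body (76 mm by 178 mm) begins 60 mm behind the grasp point.
Start: joints at [74.542, 18.312, 89.639, -0, 72.044, -1.146], TCP at [142.147, 557.169, 213.976] pointing down, gripper open.
Joint ranges: [-177.97, 177.97], [-48.28, 115.42], [12.27, 149.76], [-77.06, 257.06], [2.81, 150.46], [-146.56, 146.56]. Speed limits (degrees/s): [147.25, 147.25, 180, 180, 180, 180].

INTERFACE

Orientations are given as [roll, pitch, yaw] about the fixed x, y, z axes, in that order (R = Rz(yaw) Ry(pitch) Rx(roll)).
In Python, from workcell import env gives the robot as it stands.
- The arm moves only by the tool jog_arm, never from a script. Its argument "steps" is one flat list of numbers, 5 for each row, row after row: the closure, from 0 (fully open) to 1 (shut), then the shift along the tool's x, y, z in cm, then the turn about the tool's z in degrees. A call has 1 to 20 rows; each row is the pose to reach, as a shift and turn from the pose commanded when the call began, along the tool's axes at that moment; what a row does not reach only later rows make up. A row lasts 1/10 s, in which the tool goes at most 50 mm and 8.59 degrees, less where a joint would pass 70% of its speed; a pose out of reach is approached as far as the arm can. A call with a gripper value outside its range is refused whole. The fingers move at their own pace and stop on an object; "force" is the grip in N (left out, the last holds). Time passes only in rows, so rows that repeat a pose let the fingers close. It gives the time, the measured TCP pose, the force and the opening at its end, in the units of the state.
- env.state(): the state, without advancing time (a new reading comes with each control period).
- env.grab_frame(name): name is "scene" or "top" or "wrist"; returns the picture (480x640x3 uint8, red, green, blue); there is no depth.
- env.camera_params(name): a dict with "fx", "fy", "cx", "cy" (pixels), "R" (3x3) and "t" (3): a world point X has camera coordinates R X + t. Camera axes: x right, y down, z forward; pixel columns grow to the right and rows downward; lengths in mm; the calibration is good to about 2 mm. A picture is of the moment at which its call begins: read the wrist's pose just before it. camera_params takes no time and is no camera call; for the wrist camera it gives the pose at the moment of the call.
- env.job_done(): hands the job in, once; it reports no verdict.
The state is a dict: "time_s": time; "qpos": joint angles; "qvel": joint speeds; "effort": joint torques, N m; "ee_pos": TCP position; "ee_rot": TCP orientation; "force": force on the tool from outside, world axes, zero at the start; "torque": the same for the moment, N m; "gripper_width": finger opening in mm.
Only numpy, scipy, OpenCV 4.12 (cv2) and the standard library are available. Lean on these libraries where they do the work, as an engineer would, in place of code of your own. Each camera call takes 0.05 s, during which the arm holds its last target. There are 200 camera calls.

TASK

Set up the tiling guide: keeping the straightedge flat on the plywood board, slide it away from you until its yellow edge bears on the red and the blue stop pin at once and has pushed both fully home; press just firmly enough to feel both hard stops, no harder. Then gently stand the brass weight upright on either of the straightedge's round black pads, with the edge staying against both pins. Let go of everything and leave the other things alone.

Things in the scene. Friction and masses are not known exactly. Their poses are not given: they have to be found in the camera images.
- board: fixed plywood board, 300 mm (its x) by 380 mm (its y), 12 mm thick, lying on the table; origin at the centre of its underside; its +x points roughly away from the robot; its place and yaw vary
- pin_red: red upright stop pin, 8 mm thick, 28 mm tall, on the board's +y side; origin at the centre of its foot, 12 mm above the table. It stands in a short slot along the board's x and slides back stiffly (about 0.8 N) towards +x until its hard stop, where it is home. How far it still has to go, 3 to 28 mm, is not known and must be felt. It stays where it is left. It must never take more than 8 N
- pin_blue: blue upright stop pin, the same as the red one, on the board's -y side, about 200 mm from it; its own travel to home, 3 to 28 mm, differs from the red one's, so the line through both pins turns as they go home. Behind each pin (+x) lies its dark steel stop block, 34 mm long, 26 mm wide, up to 16 mm tall
- straightedge_centre (a point): centre of a loose aluminium straightedge bar, 300 mm long (y), 60 mm wide (x), 15 mm thick, lying flat on the board on the robot's side of the pins; this point is half-way up (7.5 mm above the board's top). Its working edge, with a yellow stripe, is the long side at +x, 30 mm from here, facing the pins; it touches a pin when the pin's axis is 34 mm from here along x
- straightedge: the same straightedge, origin at the centre of its underside, 0.15 to 0.3 kg; it drags on the board with some 1 to 3 N, and more when it pivots. A total push of 10 N midway between the pins sets both, if nothing presses the bar down. The plain long side at -x faces the robot. On the middle of the bar stands a wooden handle 18 mm thick (x), 50 mm long (y), up to 45 mm above the board's top. Its touch counts as felt when both pins take at least 1.5 N at once for 0.3 s
- pad_a (a point): centre of the round black pad (50 mm wide, flush) on the straightedge's top, 95 mm towards +y from its centre and 3 mm towards -x
- pad_b (a point): centre of the other black pad, 95 mm towards -y from the centre and 3 mm towards -x; either pad will do
- weight_centre (a point): brass weight, about 0.3 to 0.6 kg: a round foot 48 mm wide and 22 mm tall with an upright round grip post 22 mm wide on it, 70 mm tall in all, standing on the table left or right of the board; this point is on its axis, 35 mm above its underside
- weight: the same weight, origin at the centre of its underside
- bisque_cup: bystander: terracotta cup, 68 mm wide, 75 mm tall, standing on the table, left or right of the board; origin at the centre of its foot
- small_cup: bystander: small terracotta cup, 54 mm wide, 50 mm tall, standing on the far part of the board; origin at the centre of its foot
- cutter: bystander: steel ring cutter, 38 mm wide, 24 mm tall, on the far part of the board; origin at the centre of its underside
- tub: bystander: white plastic bowl, 110 mm wide, 60 mm tall; origin at the centre of its foot
- drink_cup: bystander: white mug, 76 mm wide, 90 mm tall; origin at the centre of its foot
- modelling_knife: bystander: wooden-handled modelling spatula, 180 mm long, lying on the table; origin at its underside
Mind the look-alikes: they are no part of the job. Of the things like the weight, leave any that is pink; of the rest the smaller one is meant.

How it is judged:
By the outcome, as a careful person would: the job done as asked, in the order asked, and still so for the second after the job is handed in, with the robot touching nothing.
It also fails if it takes over 72 s, if anything falls off the work surface, if the arm or the gripper's body presses on something with over 40 N, if the wrist force passes 120 N, or if a joint passes its speed limit or range.

## Working session

There is one attempt and no reset: what is moved stays moved. The work goes in short steps, Python scripts to look and compute and a tool call to move; the robot and the scene stay as the last step left them, time stands still between calls to the robot, and variables do not carry over. Pictures are saved under pics/ and viewed, on a budget of 10 in all, crops included, one or two more only if the job needs it, and the job is handed in when it is done.

Besides the shell and the picture viewer there is one more tool, called after "Call:" by a JSON object that holds its "api" and its "payload", one argument or row to a line. jog_arm: Moves the arm, as the interface text tells. Its arguments: {"type":"object","properties":{"steps":{"type":"array","items":{"type":"number"}},"force":{"type":"number"}},"required":["steps"]}

```bash
mkdir -p pics; ls; cat > h.py <<'E'
import numpy as np, cv2
from workcell import env
def grab(n,fn=None):
    p=env.camera_params(n); im=env.grab_frame(n)[:,:,::-1].copy()
    if fn: cv2.imwrite('pics/'+fn,im)
    return im,p
def ray(p,u,v,z):
    R=np.array(p['R']);t=np.array(p['t']);c=-R.T@t
    d=R.T@np.array([(u-p['cx'])/p['fx'],(v-p['cy'])/p['fy'],1])
    return c+d*(z-c[2])/d[2]
def proj(p,X):
    c=np.array(p['R'])@np.array(X,float)+np.array(p['t'])
    return p['fx']*c[0]/c[2]+p['cx'],p['fy']*c[1]/c[2]+p['cy']
E
python3 - <<'E'
from h import *
grab('top','top0.png');grab('scene','scene0.png')
print(env.state())
for n in('top','scene','wrist'):
    p=env.camera_params(n);print(n,-np.array(p['R']).T@np.array(p['t']),p['fx'],np.round(p['R'],2).tolist())
E
```

```text
pics
{'time_s': 0.1, 'qpos': array([ 7.45421305e+01,  1.83461525e+01,  8.96978723e+01, -6.91487680e-04,
        7.20437564e+01, -1.14764308e+00]), 'qvel': array([ 0.07008513, -0.07357179, -0.11483898,  0.0293299 ,  0.00922292,
        0.04126894]), 'effort': array([ 4.13406324e-04, -4.13334489e+01, -2.32509631e+01,  7.28436559e-02,
        4.20854765e-02, -7.57022553e-05]), 'ee_pos': array([142.02632687, 556.72930603, 213.23311516]), 'ee_rot': array([-1.79912223e+02, -1.10080294e-03,  1.65689986e+02]), 'force': array([-0.40361995,  0.29563438, -0.57972797]), 'torque': array([ 0.01100085,  0.01637083, -0.01428536]), 'gripper_width': 90.9260570842172}
top [ 253.23665903  -67.05170363 1500.61277198] 527.588305493231 [[0.01, -1.0, -0.01], [-0.98, -0.01, -0.19], [0.19, 0.01, -0.98]]
scene [901.68120104 614.64011575 785.8578819 ] 459.40969626242253 [[-0.88, 0.48, -0.01], [0.33, 0.6, -0.72], [-0.34, -0.64, -0.69]]
wrist [ 65.87896945 576.96694057 384.01491642] 432.5865822985009 [[0.25, 0.97, -0.0], [0.93, -0.24, 0.28], [0.27, -0.07, -0.96]]
```

View pics/top0.png

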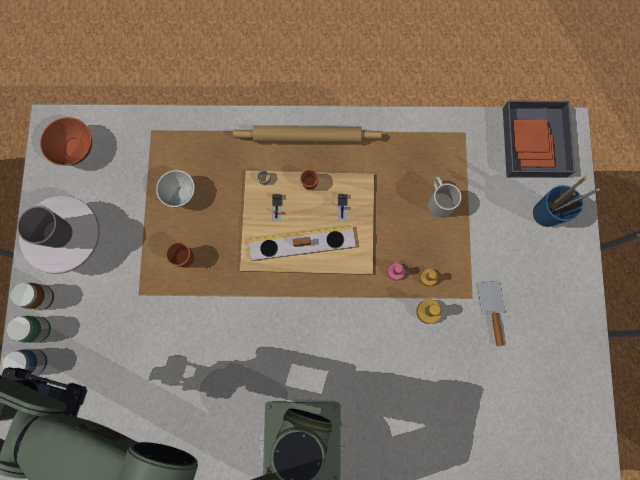

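View pics/scene0.png

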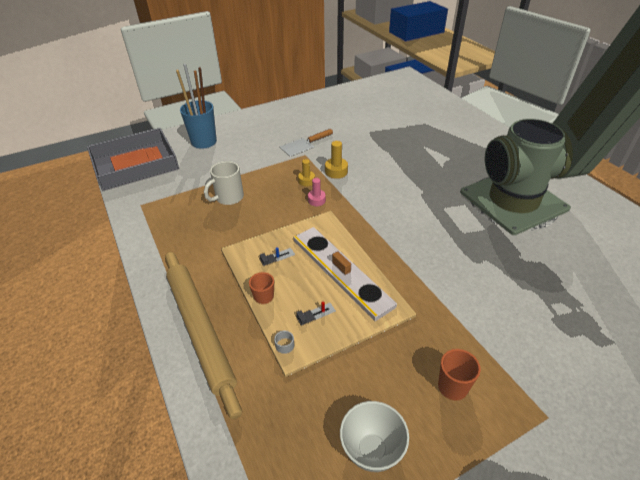

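The top view has three weight-like things: pink (397,271), which is excluded, a small brass one (430,277) and a larger brass one (430,311). The small brass one at (430,277) fits. The bar is at about (302,242) with the red and blue pins near (277,210) and (342,210). Next I'll get coarse positions and a confirming crop.

```bash
python3 - <<'E'
from h import *
im=cv2.imread('pics/top0.png');p=env.camera_params('top')
for n,(u,v,z) in dict(c1=(246,170,12),c2=(374,173,12),c3=(373,274,12),c4=(240,272,12),handle=(302,242,55),padA=(269,248,27),padB=(335,240,27),red=(277,212,30),blue=(342,212,30),pink=(397,271,10),small=(430,277,10),big=(430,311,10)).items(): print(n,np.round(ray(p,u,v,z)))
s=cv2.imread('pics/scene0.png')[120:220,270:380]
t=im[250:330,380:460]
cv2.imwrite('pics/crop1.png',np.hstack([cv2.resize(s,(440,400),interpolation=2),cv2.resize(t,(360,400),interpolation=2)]))
E
```

```text
c1 [763. 180.  12.]
c2 [ 756. -198.   12.]
c3 [ 456. -193.   12.]
c4 [458. 185.  12.]
handle [538.   8.  55.]
padA [526. 103.  27.]
padB [551. -85.  27.]
red [631.  83.  30.]
blue [ 632. -104.   30.]
pink [ 466. -262.   10.]
small [ 449. -355.   10.]
big [ 353. -352.   10.]
```

View pics/crop1.png

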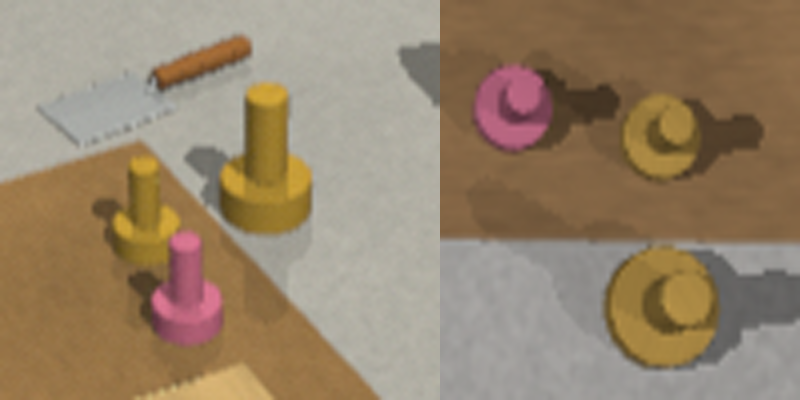

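The crop confirms it: the small brass weight is at about (449,-355). I'm leaving the pink one and the larger brass one. Moving to hover behind the board.

Call:
{"api": "jog_arm", "payload": {
  "steps": [0.5,-48.5,-45.1,-8.7,-13.5,0.5,-48.5,-45.1,-8.7,-13.5,0.5,-48.5,-45.1,-8.7,-13.5,0.5,-48.5,-45.1,-8.7,-13.5,0.5,-48.5,-45.1,-8.7,-13.5,0.5,-48.5,-45.1,-8.7,-13.5,0.5,-48.5,-45.1,-8.7,-13.5,0.5,-48.5,-45.1,-8.7,-13.5,0.5,-48.5,-45.1,-8.7,-13.5,0.5,-48.5,-45.1,-8.7,-13.5,1,-48.5,-45.1,-8.7,-13.5,1,-48.5,-45.1,-8.7,-13.5,1,-48.5,-45.1,-8.7,-13.5,1,-48.5,-45.1,-8.7,-13.5,1,-48.5,-45.1,-8.7,-13.5,1,-48.5,-45.1,-8.7,-13.5,1,-48.5,-45.1,-8.7,-13.5]
}}

```text
time_s: 1.8
ee_pos: [499.8, 1.2, 300.6]
ee_rot: [180.0, -0.1, 179.3]
force: [0.6, 0.4, -0.1]
gripper_width: 0.6
```

```bash
python3 - <<'E'
from h import *
im,p=grab('wrist','w1.png');s=env.state();print(s['time_s'],s['ee_pos'],s['ee_rot'],s['force'],s['gripper_width'])
import json;json.dump({k:np.array(v).tolist() for k,v in p.items()},open('w1.json','w'))
E
```

```text
1.85 [499.80670033   1.34167835 300.78072353] [ 1.79976295e+02 -4.00310756e-02  1.79277751e+02] [ 0.01728159  0.20412047 -1.47185251] 0.7374657862508229
```

View pics/w1.png

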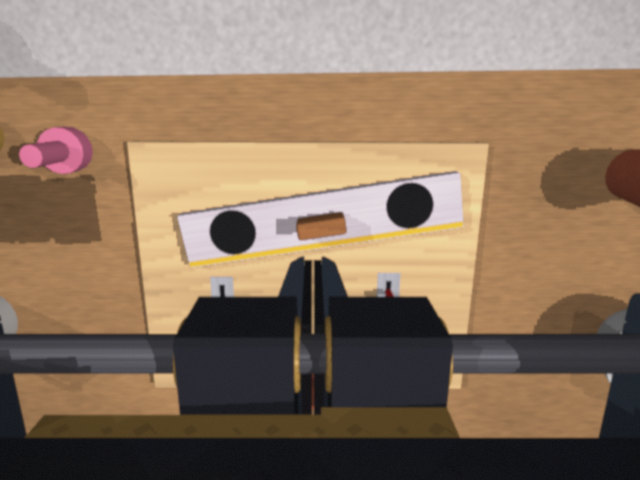

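The wrist view has the robot side at the top. It shows pads at (233,232) and (410,205), the handle at about (322,226), and the board's near edge from (128,143) to (488,145). The gripper half-hides the pins. Now measuring with masks.

```bash
python3 - <<'E'
from h import *
import json
im=cv2.imread('pics/w1.png');p=json.load(open('w1.json'))
g=cv2.cvtColor(im,6)
m=((g<60)*255).astype(np.uint8);m[265:]=0
P=[]
for c in cv2.findContours(m,0,2)[0]:
    a=cv2.contourArea(c)
    if 800<a<3000:
        e=cv2.fitEllipse(c);X=ray(p,*e[0],27);P.append(X);print('pad',e[0],a,np.round(X,1))
P.sort(key=lambda X:X[1]);d=P[1]-P[0];print('len',np.linalg.norm(d),'yaw',np.degrees(np.arctan2(-d[0],d[1])),'mid',(P[0]+P[1])/2)
h=cv2.cvtColor(im,40).astype(int)
# board near edge: gradient wood mat->board along columns
q=[]
for u in range(150,480,10):
    col=cv2.GaussianBlur(im,(5,5),0)[120:170,u,:].astype(int).sum(1);q.append(ray(p,u,120+np.argmax(np.diff(col))+.5,12))
q=np.array(q);k=np.polyfit(q[:,1],q[:,0],1);print('board near edge x=',k,'yaw',-np.degrees(np.arctan(k[0])))
for n in('top','scene'):
    im=cv2.imread('pics/%s0.png'%n);p=env.camera_params(n);h=cv2.cvtColor(im,40)
    for nm,lo,hi in(('blue',(105,120,60),(130,255,255)),('red',(0,190,90),(4,255,255)),('red2',(172,150,90),(180,255,255))):
        m=cv2.inRange(h,lo,hi)
        for c in cv2.findContours(m,0,2)[0]:
            x,y,w,hh=cv2.boundingRect(c);X=ray(p,x+w/2,y+hh/2,26)
            if 560<X[0]<720 and abs(X[1])<150: print(n,nm,(x,y,w,hh),np.round(X,1),'foot',np.round(ray(p,x+w/2,y+hh,12)),'top',np.round(ray(p,x+w/2,y,40)))
E
```

```text
pad (232.280029296875, 231.91537475585938) 1360.0 [551.8 -84.8  27. ]
pad (409.30645751953125, 205.07888793945312) 1440.0 [524.9 103.4  27. ]
pad (625.7750854492188, 176.93955993652344) 1321.5 [498.1 325.8  27. ]
len 190.18453250068484 yaw 8.136307167678986 mid [538.35703032   9.30769233  27.        ]
board near edge x= [1.64065985e-02 4.60143860e+02] yaw -0.9399445211636548
top blue (341, 205, 3, 4) [ 648.1 -105.6   26. ] foot [ 646. -106.   12.] top [ 650. -105.   40.]
top red (275, 211, 2, 2) [631.6  86.   26. ] foot [632.  87.  12.] top [631.  85.  40.]
scene blue (276, 248, 3, 9) [ 645.6 -105.    26. ] foot [ 647. -105.   12.] top [ 644. -105.   40.]
scene red (322, 302, 3, 9) [626.9  86.2  26. ] foot [627.  87.  12.] top [626.  86.  40.]
```

Call:
{"api": "jog_arm", "payload": {
  "steps": [1,2.8,0.3,5,-6.7,1,2.8,0.3,10,-6.7,1,2.8,0.3,15,-6.7,1,2.8,0.3,20,-6.7,1,2.8,0.3,24,-6.7,1,2.8,0.3,27,-6.7,1,2.8,0.3,28.3,-6.7,1,2.8,0.3,28.3,-6.7,1,2.8,0.3,28.3,-6.7,1,2.8,0.3,28.3,-6.7]
}}

```text
time_s: 2.85
ee_pos: [473.6, 4.1, 19.2]
ee_rot: [-180.0, 0.2, -174.1]
force: [0.5, -0.5, 0.0]
gripper_width: 0.2
```

Call:
{"api": "jog_arm", "payload": {
  "steps": [1,-0.5,-0.06,0.15,0,1,-1,-0.12,0.15,0,1,-1.5,-0.18,0.15,0,1,-1.8,-0.22,0.15,0,1,-2.1,-0.25,0.15,0,1,-2.4,-0.29,0.15,0,1,-2.7,-0.32,0.15,0,1,-3,-0.36,0.15,0,1,-3.3,-0.4,0.15,0,1,-3.6,-0.43,0.15,0,1,-3.9,-0.47,0.15,0,1,-4.2,-0.5,0.15,0,1,-4.5,-0.54,0.15,0,1,-4.8,-0.58,0.15,0,1,-5.1,-0.61,0.15,0,1,-5.3,-0.64,0.15,0,1,-5.5,-0.66,0.15,0,1,-5.5,-0.66,0.15,0,1,-5.5,-0.66,0.15,0]
}}

```text
time_s: 4.75
ee_pos: [528.5, 2.8, 16.6]
ee_rot: [-180.0, 0.1, -174.1]
force: [-0.4, 0.8, 1.0]
gripper_width: 0.3
```

```bash
python3 - <<'E'
from h import *
im,p=grab('wrist','w2.png');s=env.state();print(s['time_s'],s['ee_pos'],s['ee_rot'],s['force'],s['torque'])
im2,_=grab('top','t2.png')
g=cv2.cvtColor(im,6)
cv2.imwrite('pics/v2.png',np.hstack([im[::1],cv2.resize(im2[160:290,225:385],(320,260))[:, :160*2]]) if 0 else np.vstack([cv2.resize(im,(400,300)),cv2.resize(im2[160:282,225:388],(400,300))]))
E
```

```text
4.8 [528.45820694   2.75867871  16.60834252] [-1.79997987e+02  6.02467025e-02 -1.74112977e+02] [0.12329421 0.14545265 0.36079198] [0.04469068 0.01991297 0.06744134]
```

View pics/v2.png

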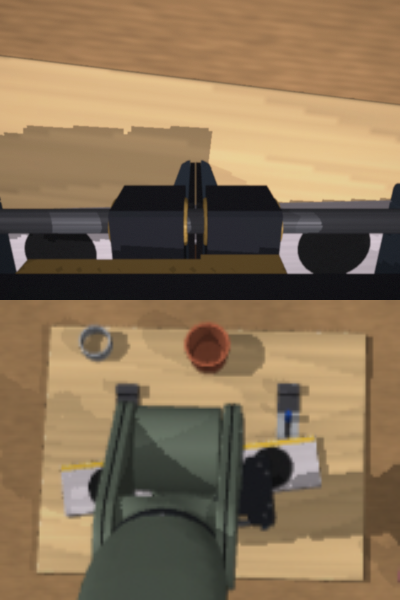

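The wrist view shows the finger on the bar's back edge, and the bar has advanced about 33 mm, staying level. Next I'll close most of the gap, then check the pin-to-block gaps from the scene camera.

Call:
{"api": "jog_arm", "payload": {
  "steps": [1,-0.3,-0.04,0,0,1,-0.6,-0.07,0,0,1,-0.9,-0.11,0,0,1,-1.2,-0.14,0,0,1,-1.5,-0.18,0,0,1,-1.7,-0.2,0,0]
}}

```text
time_s: 5.45
ee_pos: [545.5, 2.5, 16.4]
ee_rot: [180.0, 0.0, -174.1]
force: [-3.3, -0.2, 1.4]
gripper_width: 0.4
```

```bash
python3 - <<'E'
from h import *
s=env.state();print(s['time_s'],s['ee_pos'],s['force'],s['torque'])
im,p=grab('scene','s3.png')
a=cv2.imread('pics/scene0.png')
f=lambda i:cv2.resize(i[235:335,250:350],(400,400),interpolation=2)
cv2.imwrite('pics/v3.png',np.hstack([f(a),f(im)]))
E
```

```text
5.45 [545.5467798    2.51817333  16.40925858] [-3.27286755 -0.18694375  1.43266105] [0.07420129 0.47438342 0.01286357]
```

View pics/v3.png

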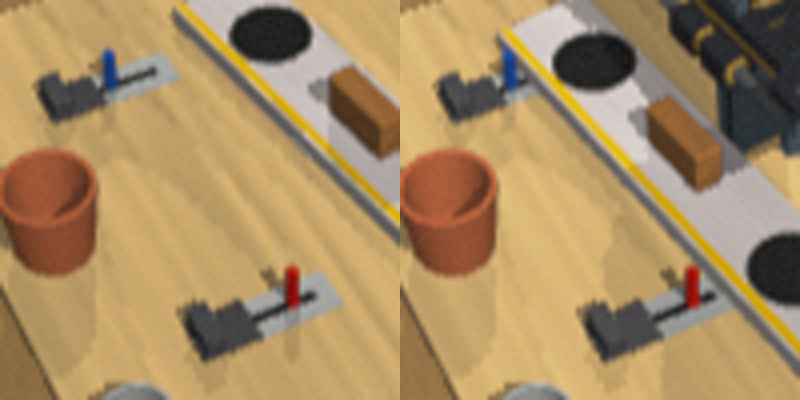

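```bash
python3 - <<'E'
from h import *
p=env.camera_params('scene')
for n,u,v in(('red',323.3,311.3),('rblk',314.5,315.5),('blue',277.5,257),('bblk',274.8,259)):print(n,np.round(ray(p,u,v,12),1))
E
```

```text
red [628.2  87.4  12. ]
rblk [649.4  88.1  12. ]
blue [ 647.1 -104.6   12. ]
bblk [ 655.3 -101.7   12. ]
```

Call:
{"api": "jog_arm", "payload": {
  "steps": [1,-0.2,-0.02,0,0,1,-0.4,-0.05,0,0,1,-0.6,-0.07,0,0.5,1,-0.75,-0.09,0,1,1,-0.9,-0.11,0,1.5,1,-1.05,-0.13,0,2,1,-1.15,-0.14,0,2.5,1,-1.25,-0.15,0,3,1,-1.35,-0.16,0,3.5,1,-1.45,-0.17,0,4]
}}

```text
time_s: 6.5
ee_pos: [558.9, 2.4, 16.3]
ee_rot: [180.0, -0.1, -178.2]
force: [-4.3, 1.3, 1.6]
gripper_width: 0.5
```

```bash
python3 - <<'E'
from h import *
s=env.state();print(s['time_s'],s['ee_pos'],s['ee_rot'],s['force'],s['torque'])
im,p=grab('scene','s4.png')
f=lambda i:cv2.resize(i[235:335,250:350],(600,600),interpolation=2)
cv2.imwrite('pics/v4.png',f(im))
E
```

```text
6.5 [558.94456464   2.44694596  16.33564736] [ 1.79982588e+02 -1.00341176e-01 -1.78151471e+02] [-4.30530964  1.2518711   1.64751028] [0.29794067 0.80667517 0.04065308]
```

View pics/v4.png

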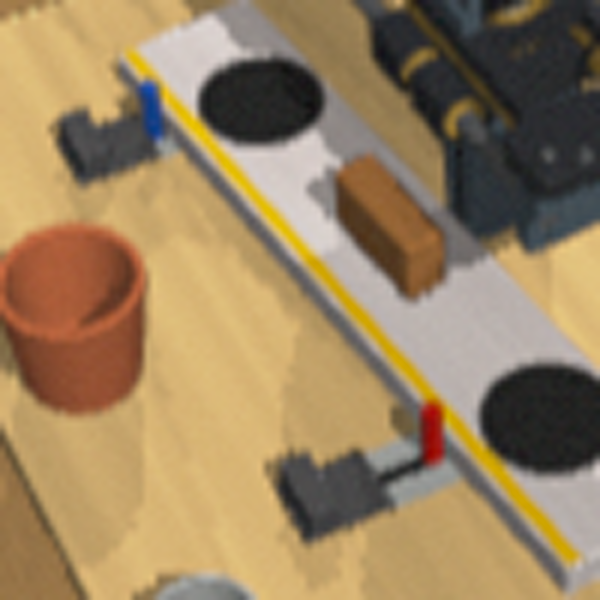

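The bar's edge lies on both pins. Blue (150,110) is nearly at its block, and red (432,435) still has about 12 mm to go. Advancing carefully from here.

Call:
{"api": "jog_arm", "payload": {
  "steps": [1,-0.1,0,0,0,1,-0.2,-0.01,0,0,1,-0.3,-0.01,0,0]
}}

```text
time_s: 6.85
ee_pos: [561.5, 2.3, 16.3]
ee_rot: [180.0, -0.2, -178.1]
force: [-6.6, 0.7, 6.6]
gripper_width: 0.3
```

Call:
{"api": "jog_arm", "payload": {
  "steps": [1,-0.05,0,0,0,1,-0.1,0,0,0]
}}

```text
time_s: 7.05
ee_pos: [561.6, 2.4, 16.3]
ee_rot: [180.0, -0.3, -178.1]
force: [-8.3, 1.5, 6.5]
gripper_width: 0.6
```

Call:
{"api": "jog_arm", "payload": {
  "steps": [1,-0.05,0,0,0,1,-0.1,0,0,0]
}}

```text
time_s: 7.25
ee_pos: [562.3, 2.6, 16.3]
ee_rot: [180.0, -0.3, -178.1]
force: [-9.4, 0.8, 5.6]
gripper_width: 0.2
```

The upward z force means the finger is pressing the bar down, which adds drag. I'll back off, raise the tip slightly and check.

Call:
{"api": "jog_arm", "payload": {
  "steps": [1,0.3,0,0,0,1,0.5,0,-0.1,0,1,0.6,0,-0.2,0,1,0.6,0,-0.2,0,1,0.6,0,-0.2,0]
}}

```text
time_s: 7.75
ee_pos: [559.5, 2.1, 18.6]
ee_rot: [-180.0, 0.1, -178.1]
force: [0.5, -0.2, 0.4]
gripper_width: 0.8
```

```bash
python3 - <<'E'
from h import *
s=env.state();print(s['time_s'],s['ee_pos'],s['ee_rot'],s['force'],s['torque'])
im,p=grab('scene','s5.png')
def loc(im):
    h=cv2.cvtColor(im,40)
    for nm,lo,hi in(('blue',(105,120,60),(130,255,255)),('red',(0,190,90),(4,255,255))):
        m=cv2.inRange(h,lo,hi);m[:235]=0;m[335:]=0;m[:,:250]=0;m[:,350:]=0
        c=max(cv2.findContours(m,0,2)[0],key=cv2.contourArea);x,y,w,hh=cv2.boundingRect(c);M=cv2.moments(m,True);print(nm,M['m00'],(x,y,w,hh),np.round(ray(p,M['m10']/M['m00'],M['m01']/M['m00'],28),1))
for f in(0,3,4,5): print(f);loc(cv2.imread('pics/%s%d.png'%('s' if f else 'scene',f)))
f=lambda i:cv2.resize(i[235:335,250:350],(600,600),interpolation=2)
cv2.imwrite('pics/v5.png',f(im))
E
```

```text
7.75 [559.5232364    2.06112379  18.6441814 ] [-1.79993921e+02  8.84484040e-02 -1.78114278e+02] [ 0.51063797 -0.22030024  0.39084882] [ 0.03152851  0.05753257 -0.0923747 ]
0
blue 23.0 (276, 248, 3, 9) [ 647.6 -104.    28. ]
red 20.0 (322, 302, 3, 9) [629.   86.4  28. ]
3
blue 27.0 (276, 247, 3, 10) [ 646.8 -105.3   28. ]
red 21.0 (322, 302, 3, 9) [628.6  86.1  28. ]
4
blue 24.0 (273, 249, 4, 9) [ 652.6 -104.8   28. ]
red 20.0 (321, 303, 3, 9) [631.9  87.5  28. ]
5
blue 23.0 (272, 249, 4, 9) [ 655.1 -104.9   28. ]
red 22.0 (319, 304, 3, 9) [635.8  87.2  28. ]
```

View pics/v5.png

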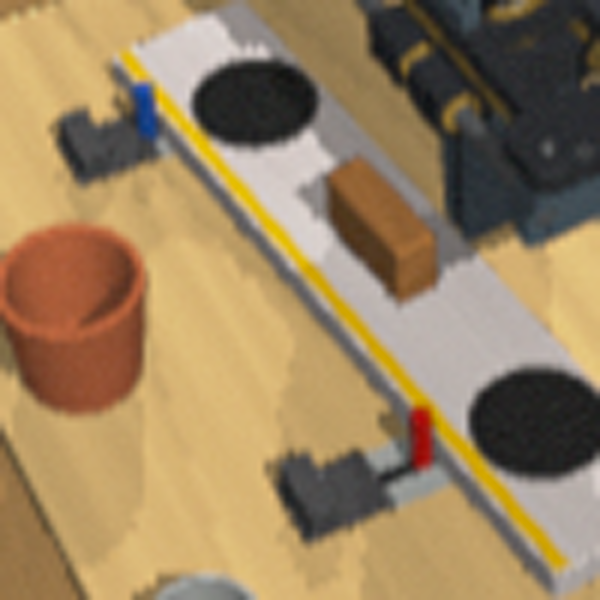

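Blue has moved about 8 mm and is nearly or fully home. Red has moved about 7 mm and the block is about 9 mm further. Pushing again with the higher tip, slightly towards red.

Call:
{"api": "jog_arm", "payload": {
  "steps": [1,0,0.8,0,-1,1,0,0.8,0,-1,1,-0.1,0.8,0,-1,1,-0.2,0.8,0,-1,1,-0.25,0.8,0,-1]
}}

```text
time_s: 8.3
ee_pos: [561.2, 10.2, 18.4]
ee_rot: [180.0, 0.0, -177.1]
force: [0.5, -0.2, -0.5]
gripper_width: 0.5
```

Call:
{"api": "jog_arm", "payload": {
  "steps": [1,-0.05,0,0,0,1,-0.1,0,0,0]
}}

```text
time_s: 8.5
ee_pos: [561.5, 10.2, 18.4]
ee_rot: [180.0, -0.1, -177.1]
force: [-1.7, -0.3, 1.8]
gripper_width: 0.3
```

Call:
{"api": "jog_arm", "payload": {
  "steps": [1,-0.05,0,0,0,1,-0.1,0,0,0]
}}

```text
time_s: 8.7
ee_pos: [561.6, 10.2, 18.3]
ee_rot: [180.0, -0.2, -177.1]
force: [-4.7, -0.6, 5.8]
gripper_width: 0.5
```

Call:
{"api": "jog_arm", "payload": {
  "steps": [1,0,0,-0.05,0,1,0,0,-0.1,0]
}}

```text
time_s: 8.9
ee_pos: [562.5, 10.6, 19.1]
ee_rot: [180.0, -0.1, -177.1]
force: [-2.1, 1.4, -1.2]
gripper_width: 0.1
```

Call:
{"api": "jog_arm", "payload": {
  "steps": [1,-0.05,0,-0.05,0,1,-0.1,0,-0.1,0]
}}

```text
time_s: 9.1
ee_pos: [563.8, 10.6, 20.2]
ee_rot: [180.0, -0.0, -177.1]
force: [-2.7, 1.6, -1.6]
gripper_width: 0.4
```

Relieving the down-force freed the bar. Continuing with small z lifts.

Call:
{"api": "jog_arm", "payload": {
  "steps": [1,-0.05,0,0,0,1,-0.1,0,0,0]
}}

```text
time_s: 9.3
ee_pos: [565.0, 10.6, 20.3]
ee_rot: [180.0, -0.0, -177.1]
force: [-2.6, 0.4, -1.4]
gripper_width: 0.6
```

Call:
{"api": "jog_arm", "payload": {
  "steps": [1,-0.05,0,-0.01,0,1,-0.1,0,-0.03,0]
}}

```text
time_s: 9.5
ee_pos: [566.0, 10.5, 20.7]
ee_rot: [180.0, -0.0, -177.1]
force: [-1.9, 2.3, -1.0]
gripper_width: 0.3
```

Call:
{"api": "jog_arm", "payload": {
  "steps": [1,-0.05,0,-0.02,0,1,-0.1,0,-0.03,0]
}}

```text
time_s: 9.7
ee_pos: [567.0, 10.6, 21.0]
ee_rot: [180.0, -0.0, -177.1]
force: [-2.7, 1.9, -0.6]
gripper_width: 0.5
```

Call:
{"api": "jog_arm", "payload": {
  "steps": [1,-0.05,0,0,0,1,-0.1,0,0,0]
}}

```text
time_s: 9.9
ee_pos: [567.9, 10.6, 21.0]
ee_rot: [180.0, -0.0, -177.1]
force: [-2.5, 1.6, -0.3]
gripper_width: 0.4
```

```bash
python3 - <<'E'
from h import *
s=env.state();print(s['time_s'],s['ee_pos'],s['ee_rot'],s['force'],s['torque'])
im,p=grab('scene','s6.png')
def loc(im):
    h=cv2.cvtColor(im,40)
    for nm,lo,hi in(('blue',(105,120,60),(130,255,255)),('red',(0,190,90),(4,255,255))):
        m=cv2.inRange(h,lo,hi);m[:235]=0;m[335:]=0;m[:,:250]=0;m[:,350:]=0
        M=cv2.moments(m,True);print(nm,M['m00'],np.round(ray(p,M['m10']/M['m00'],M['m01']/M['m00'],28),1))
loc(im)
E
```

```text
9.9 [567.9340029   10.62949094  21.01642036] [ 1.79990993e+02 -1.01361630e-02 -1.77116147e+02] [-2.45342385  1.58123623 -0.27158369] [0.29814345 0.55274122 0.06074931]
blue 23.0 [ 655.1 -104.9   28. ]
red 21.0 [645.5  87.1  28. ]
```

Blue is at 655, unchanged from the last check, so it looks home. Red is nearing its block. Using finer steps.

Call:
{"api": "jog_arm", "payload": {
  "steps": [1,-0.03,0,0,0,1,-0.06,0,0,0]
}}

```text
time_s: 10.15
ee_pos: [568.5, 10.7, 21.0]
ee_rot: [180.0, -0.0, -177.1]
force: [-3.0, 1.5, -1.5]
gripper_width: 0.4
```

Call:
{"api": "jog_arm", "payload": {
  "steps": [1,-0.03,0,-0.01,0,1,-0.06,0,-0.02,0]
}}

```text
time_s: 10.35
ee_pos: [569.1, 10.7, 21.2]
ee_rot: [180.0, -0.0, -177.1]
force: [-2.6, 2.2, -0.0]
gripper_width: 0.4
```

Call:
{"api": "jog_arm", "payload": {
  "steps": [1,-0.03,0,0,0,1,-0.06,0,0,0]
}}

```text
time_s: 10.55
ee_pos: [569.7, 10.7, 21.2]
ee_rot: [180.0, -0.0, -177.1]
force: [-2.7, 1.6, -1.0]
gripper_width: 0.8
```

Call:
{"api": "jog_arm", "payload": {
  "steps": [1,-0.03,0,0,0,1,-0.06,0,0,0]
}}

```text
time_s: 10.75
ee_pos: [570.3, 10.8, 21.2]
ee_rot: [180.0, -0.0, -177.1]
force: [-3.1, 1.8, -0.7]
gripper_width: 0.5
```

Call:
{"api": "jog_arm", "payload": {
  "steps": [1,-0.03,0,0,0,1,-0.06,0,0,0]
}}

```text
time_s: 10.95
ee_pos: [571.0, 10.8, 21.2]
ee_rot: [180.0, -0.0, -177.1]
force: [-2.9, 1.8, -0.9]
gripper_width: 0.2
```

Call:
{"api": "jog_arm", "payload": {
  "steps": [1,-0.03,0,0,0,1,-0.06,0,0,0]
}}

```text
time_s: 11.15
ee_pos: [571.6, 10.8, 21.2]
ee_rot: [180.0, -0.0, -177.1]
force: [-2.6, 1.8, -1.5]
gripper_width: 0.1
```

```bash
cat >> h.py <<'E'
def pins(fn):
    im,p=grab('scene',fn);h=cv2.cvtColor(im,40)
    for nm,lo,hi in(('blue',(105,120,60),(130,255,255)),('red',(0,190,90),(4,255,255))):
        m=cv2.inRange(h,lo,hi);m[:235]=0;m[335:]=0;m[:,:250]=0;m[:,350:]=0
        M=cv2.moments(m,True);print(nm,M['m00'],np.round(ray(p,M['m10']/M['m00'],M['m01']/M['m00'],28),1))
    return im
E
python3 - <<'E'
from h import *
im=pins('s7.png')
cv2.imwrite('pics/v7.png',cv2.resize(im[235:335,250:350],(600,600),interpolation=2))
E
```

```text
blue 24.0 [ 655.  -105.6   28. ]
red 21.0 [651.3  85.7  28. ]
```

View pics/v7.png

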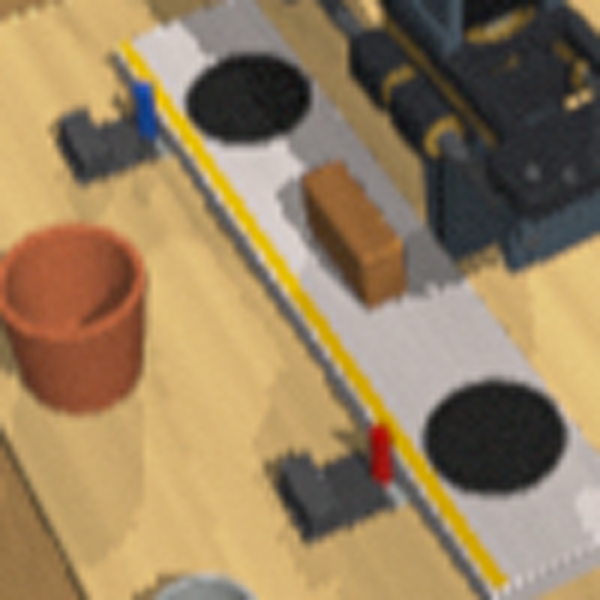

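Blue is still at 655 and red is now at 651, close to its block. Continuing to feel for the stop.

Call:
{"api": "jog_arm", "payload": {
  "steps": [1,-0.03,0,0,0,1,-0.06,0,0,0]
}}

```text
time_s: 11.4
ee_pos: [572.2, 10.8, 21.2]
ee_rot: [180.0, -0.0, -177.1]
force: [-3.2, 1.9, -0.5]
gripper_width: 0.3
```

Call:
{"api": "jog_arm", "payload": {
  "steps": [1,-0.03,0,0,0,1,-0.06,0,0,0]
}}

```text
time_s: 11.6
ee_pos: [572.4, 10.9, 21.1]
ee_rot: [180.0, -0.1, -177.1]
force: [-4.4, 1.7, -1.0]
gripper_width: 0.6
```

Call:
{"api": "jog_arm", "payload": {
  "steps": [1,-0.03,0,0,0,1,-0.06,0,0,0]
}}

```text
time_s: 11.8
ee_pos: [572.5, 10.9, 21.0]
ee_rot: [180.0, -0.1, -177.1]
force: [-6.4, 1.5, -2.1]
gripper_width: 0.2
```

Hard stop felt: the position holds while the force climbs. I'll lower slightly to cancel the lift, press to about 8.5 N and hold.

Call:
{"api": "jog_arm", "payload": {
  "steps": [1,-0.02,0,0.02,0,1,-0.05,0,0.03,0,1,-0.05,0,0.03,0]
}}

```text
time_s: 12.1
ee_pos: [572.5, 10.9, 20.5]
ee_rot: [180.0, -0.2, -177.1]
force: [-5.1, 0.8, -1.6]
gripper_width: 0.7
```

Call:
{"api": "jog_arm", "payload": {
  "steps": [1,-0.03,0,0,0,1,-0.06,0,0,0,1,-0.06,0,0,0]
}}

```text
time_s: 12.4
ee_pos: [572.5, 10.9, 20.3]
ee_rot: [180.0, -0.3, -177.1]
force: [-7.4, 1.0, -2.0]
gripper_width: 0.4
```

Call:
{"api": "jog_arm", "payload": {
  "steps": [1,-0.03,0,0,0,1,-0.05,0,0,0,1,-0.05,0,0,0,1,-0.05,0,0,0,1,-0.05,0,0,0,1,-0.05,0,0,0]
}}

```text
time_s: 13.0
ee_pos: [572.5, 10.9, 20.2]
ee_rot: [180.0, -0.3, -177.1]
force: [-7.6, 0.8, -0.5]
gripper_width: 0.6
```

```bash
python3 - <<'E'
from h import *
s=env.state();print(s['time_s'],s['ee_pos'],s['force'],s['torque']);pins('s8.png')
E
```

```text
13.0 [572.54649228  10.92307818  20.21607692] [-7.59283241  0.75511654 -0.49516715] [ 0.32527591  1.39762615 -0.01947855]
blue 24.0 [ 655.  -105.6   28. ]
red 23.0 [652.7  86.2  28. ]
```

Call:
{"api": "jog_arm", "payload": {
  "steps": [1,-0.03,0,0,0,1,-0.04,0,0,0,1,-0.04,0,0,0,1,-0.04,0,0,0,1,-0.04,0,0,0,1,-0.04,0,0,0]
}}

```text
time_s: 13.65
ee_pos: [572.5, 10.9, 20.1]
ee_rot: [180.0, -0.4, -177.1]
force: [-7.6, 1.9, -0.3]
gripper_width: 0.4
```

Call:
{"api": "jog_arm", "payload": {
  "steps": [1,-0.03,0,0,0,1,-0.06,0,0,0,1,-0.06,0,0,0,1,-0.06,0,0,0,1,-0.06,0,0,0]
}}

```text
time_s: 14.15
ee_pos: [572.6, 10.9, 20.0]
ee_rot: [180.0, -0.4, -177.1]
force: [-8.4, 1.5, -0.4]
gripper_width: 0.6
```

Both stops held at about 8.4 N total with the position fixed. Now backing off straight, then lifting.

Call:
{"api": "jog_arm", "payload": {
  "steps": [1,0.2,0.01,0,0,1,0.5,0.03,0,0,1,1.5,0.1,0,0,1,3,0.2,0,0,1,5,0.3,0,0,1,5.5,0.3,-4,0,1,5.5,0.3,-9,0,1,5.5,0.3,-14,0,1,5.5,0.3,-18,0,0.4,5.5,0.3,-18,0]
}}

```text
time_s: 15.15
ee_pos: [525.5, 10.9, 208.1]
ee_rot: [-179.9, 1.0, -177.1]
force: [0.4, 0.0, -0.1]
gripper_width: 5.9
```

```bash
python3 - <<'E'
from h import *
s=env.state();print(s['time_s'],s['ee_pos'],s['ee_rot'],s['force']);pins('s9.png')
yaw=np.radians(s['ee_rot'][2]);x=np.array([np.cos(yaw),np.sin(yaw)]);y=np.array([np.sin(yaw),-np.cos(yaw)])
d=np.array([484,-375])-s['ee_pos'][:2];print(d@x,d@y,s['ee_pos'][2]-150)
E
```

```text
15.15 [525.47022537  10.92419339 208.13375922] [-179.92391263    0.99027957 -177.11296555] [ 0.40405914  0.03158144 -0.11316477]
blue 25.0 [ 654.9 -105.5   28. ]
red 24.0 [652.7  85.9  28. ]
60.855410070796 -383.34564260342506 58.133759224001494
```

Call:
{"api": "jog_arm", "payload": {
  "steps": [0.35,5.5,-38.3,5.5,33,0.35,5.5,-38.3,5.5,33,0.35,5.5,-38.3,5.5,33,0.35,5.5,-38.3,5.5,33,0.35,5.5,-38.3,5.5,33,0.35,5.5,-38.3,5.5,33,0.35,5.5,-38.3,5.5,33,0.35,5.5,-38.3,5.5,33,0.35,5.5,-38.3,5.5,33,0.35,5.5,-38.3,5.5,33,0.35,5.5,-38.3,5.5,33,0.35,5.5,-38.3,5.5,33]
}}

```text
time_s: 16.4
ee_pos: [485.5, -372.6, 145.9]
ee_rot: [180.0, -0.0, 150.0]
force: [-1.4, -0.0, -0.4]
gripper_width: 59.4
```

```bash
python3 - <<'E'
from h import *
s=env.state();im,p=grab('wrist','w3.png')
import json;json.dump({k:np.array(v).tolist() for k,v in p.items()},open('w3.json','w'))
print(s['time_s'],s['ee_pos'],s['ee_rot'],s['force'],s['gripper_width'])
h=cv2.cvtColor(im,40);m=cv2.inRange(h,(18,140,60),(28,255,255))
for c in cv2.findContours(m,0,2)[0]:
    if cv2.contourArea(c)>150:print(cv2.boundingRect(c),cv2.contourArea(c))
print(proj(p,(449,-355,0)),proj(p,(449,-355,70)))
E
```

```text
16.4 [ 485.50069982 -372.62721273  145.94032075] [ 1.79983669e+02 -9.52373718e-03  1.49985657e+02] [-1.39358433 -0.00712784 -0.35815444] 59.41734396696853
(199, 407, 431, 31) 9342.0
(459, 317, 29, 75) 882.0
(137, 317, 30, 75) 887.0
(278, 121, 70, 72) 3769.0
(182, 0, 110, 79) 7012.5
(np.float64(307.5625259196998), np.float64(158.57483882335237)) (np.float64(306.2803428197534), np.float64(173.505366981668))
```

View pics/w3.png

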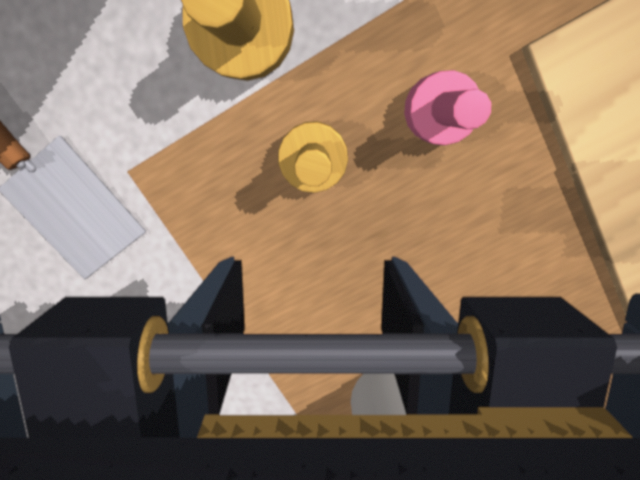

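The small brass weight is at foot (313,157) and post top (314,168). The pink one (448,107) and big brass one (237,35) are well clear.

```bash
python3 - <<'E'
from h import *
import json;p=json.load(open('w3.json'))
a=ray(p,313,157,22);b=ray(p,314,168,70);print(a,b,'foot dia',np.linalg.norm(ray(p,279,157,22)-ray(p,347,157,22)))
w=(a+b)/2
s=env.state();yaw=np.radians(150);x=np.array([np.cos(yaw),np.sin(yaw)]);y=np.array([np.sin(yaw),-np.cos(yaw)])
d=w[:2]-s['ee_pos'][:2];print(d@x,d@y,s['ee_pos'][2]-31)
E
```

```text
[ 447.73378374 -349.73672784   22.        ] [ 448.48173776 -349.59768886   70.        ] foot dia 46.02077219707138
44.024674307216266 1.2305871657106664 115.11443134632336
```

Call:
{"api": "jog_arm", "payload": {
  "steps": [0.35,4.4,0.1,0,0,0.35,4.4,0.1,3,0,0.35,4.4,0.1,6,0,0.35,4.4,0.1,9,0,0.35,4.4,0.1,11,0,0.35,4.4,0.1,11.4,0,0.35,4.4,0.1,11.4,0,1,4.4,0.1,11.4,0,1,4.4,0.1,11.4,0,1,4.4,0.1,11.4,0,1,4.4,0.1,11.4,0,1,4.4,0.1,11.4,0,1,4.4,0.1,11.4,0],
  "force": 25
}}

```text
time_s: 17.75
ee_pos: [447.9, -351.1, 32.2]
ee_rot: [180.0, 0.0, 149.9]
force: [0.5, 1.4, 2.2]
gripper_width: 21.3
```

Grasped at 21 mm opening. Lifting, then measuring the pads.

Call:
{"api": "jog_arm", "payload": {
  "steps": [1,0,0,-1,0,1,0,0,-3,0,1,0,0,-7,0,1,0,0,-11,0,1,0,0,-14,0,1,0,0,-14,0,1,0,0,-14,0]
}}

```text
time_s: 18.45
ee_pos: [447.1, -350.7, 171.4]
ee_rot: [180.0, -0.1, 149.9]
force: [-0.5, 0.2, -4.2]
gripper_width: 21.5
```

```bash
python3 - <<'E'
from h import *
s=env.state();print(s['time_s'],s['ee_pos'],s['ee_rot'],s['force'],s['gripper_width'])
for n in('scene','top'):
    im,p=grab(n,n+'10.png');g=cv2.cvtColor(im,6);m=((g<55)*255).astype(np.uint8)
    for c in cv2.findContours(m,0,2)[0]:
        if cv2.contourArea(c)>80:
            M=cv2.moments(c);X=ray(p,M['m10']/M['m00'],M['m01']/M['m00'],27)
            if 540<X[0]<660 and abs(X[1])<180: print(n,cv2.contourArea(c),cv2.boundingRect(c),np.round(X,1))
E
```

```text
18.45 [ 447.08180451 -350.7030295   171.43454301] [ 1.79988992e+02 -5.98746170e-02  1.49884337e+02] [-0.51390444  0.16928456 -4.16612675] 21.543207454291817
scene 276.0 (321, 300, 22, 17) [614.8  98.5  27. ]
scene 187.0 (282, 245, 20, 14) [616.7 -91.8  27. ]
top 182.0 (329, 209, 16, 16) [619.5 -88.8  27. ]
top 178.5 (263, 209, 16, 16) [617.4 101.2  27. ]
```

Call:
{"api": "jog_arm", "payload": {
  "steps": [1,-0.5,2,0,0,1,-1,5,0,0,1,-1.6,8.5,0,0,1,-2.2,12,0,0,1,-2.9,15.5,0,0,1,-3.5,19,0,0,1,-4.2,22.5,0,0,1,-4.8,26,0,0,1,-5.4,29,0,0,1,-5.8,31,0,0,1,-5.8,31,0,0,1,-5.8,31,0,0,1,-5.8,31,0,0]
}}

```text
time_s: 19.85
ee_pos: [652.3, -113.0, 171.2]
ee_rot: [-179.9, -0.1, 149.8]
force: [-0.8, 0.1, -4.2]
gripper_width: 21.4
```

```bash
python3 - <<'E'
from h import *
s=env.state();im,p=grab('wrist','w4.png')
import json;json.dump({k:np.array(v).tolist() for k,v in p.items()},open('w4.json','w'))
print(s['time_s'],s['ee_pos'],s['ee_rot'],s['force'],s['gripper_width'])
g=cv2.cvtColor(im,6);m=((g<55)*255).astype(np.uint8);m[300:]=0
for c in cv2.findContours(m,0,2)[0]:
    if cv2.contourArea(c)>1000:
        e=cv2.fitEllipse(c);print(e,np.round(ray(p,*e[0],27),1))
print('proj',proj(p,(618,-90,27)))
E
```

```text
19.85 [ 652.32261607 -113.02493534  171.21851546] [-1.79929892e+02 -9.65332083e-02  1.49832289e+02] [-0.77082039  0.14620896 -4.20278159] 21.391409318046993
((316.07952880859375, 157.72598266601562), (64.59967041015625, 64.87240600585938), 8.666114807128906) [617.9 -89.6  27. ]
((563.54638671875, 9.097354888916016), (68.3905258178711, 82.56574249267578), 32.24808883666992) [615.7 100.6  27. ]
proj (np.float64(315.6554861282858), np.float64(158.06147298508455))
```

View pics/w4.png

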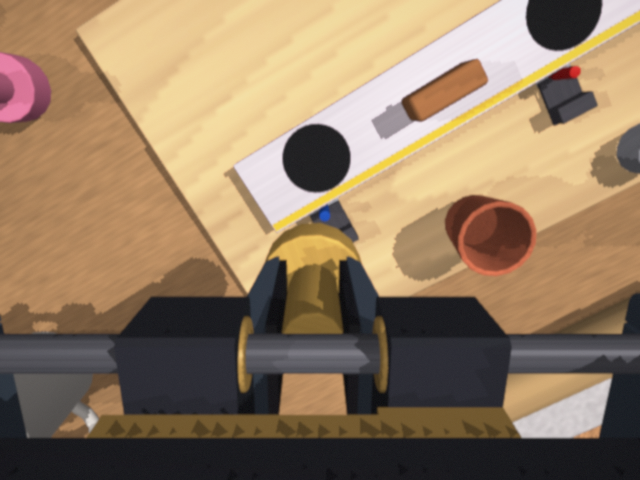

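The wrist view puts pad B at (316,158), which is world (617.9,-89.6) and agrees with the other views. Both pins are on the yellow edge. Now above the pad and lowering.

Call:
{"api": "jog_arm", "payload": {
  "steps": [1,2,0.1,0,0,1,4.1,0.3,0,0,1,4.1,0.3,0,0,1,4.1,0.3,3,0,1,4.1,0.3,6,0,1,4.1,0.3,8,0,1,4.1,0.3,9.5,0,1,4.1,0.3,10.3,0,1,4.1,0.3,10.6,0,1,4.1,0.3,10.7,0,1,4.1,0.3,10.7,0,1,4.1,0.3,10.7,0]
}}

```text
time_s: 21.1
ee_pos: [620.0, -89.0, 65.9]
ee_rot: [180.0, 0.1, 149.9]
force: [-0.2, 0.3, -3.6]
gripper_width: 21.8
```

Call:
{"api": "jog_arm", "payload": {
  "steps": [1,0.1,-0.15,0,0,1,0.1,-0.15,0.2,0,1,0.1,-0.15,0.35,0,1,0.1,-0.15,0.5,0,1,0.1,-0.15,0.55,0,1,0.1,-0.15,0.55,0]
}}

```text
time_s: 21.7
ee_pos: [617.8, -89.6, 59.3]
ee_rot: [180.0, -0.0, 149.9]
force: [-0.3, -0.6, -4.1]
gripper_width: 21.3
```

Call:
{"api": "jog_arm", "payload": {
  "steps": [1,0,0,0.05,0,1,0,0,0.1,0,1,0,0,0.1,0]
}}

```text
time_s: 22.0
ee_pos: [617.9, -89.7, 59.2]
ee_rot: [180.0, 0.0, 149.9]
force: [-1.5, 0.4, 3.6]
gripper_width: 21.5
```

Call:
{"api": "jog_arm", "payload": {
  "steps": [1,0,0,0.03,0,1,0,0,0.05,0,1,0,0,0.05,0]
}}

```text
time_s: 22.3
ee_pos: [618.0, -89.7, 59.2]
ee_rot: [180.0, 0.0, 149.9]
force: [-2.3, 1.3, 6.1]
gripper_width: 21.6
```

Standing on the pad. Easing the press, then opening.

Call:
{"api": "jog_arm", "payload": {
  "steps": [1,0,0,-0.05,0,1,0,0,-0.12,0,1,0,0,-0.12,0],
  "force": 8
}}

```text
time_s: 22.6
ee_pos: [618.0, -89.6, 59.1]
ee_rot: [180.0, 0.0, 149.9]
force: [-1.7, 0.1, 1.0]
gripper_width: 21.9
```

Call:
{"api": "jog_arm", "payload": {
  "steps": [0.75,0,0,0,0,0.7,0,0,0,0,0.6,0,0,0,0,0.55,0,0,0,0,0.55,0,0,0,0,0.55,0,0,0,0]
}}

```text
time_s: 23.2
ee_pos: [617.8, -89.7, 59.1]
ee_rot: [180.0, 0.0, 149.9]
force: [-0.3, -0.7, -0.5]
gripper_width: 41.2
```

Free. Straight up, then back to clear the view.

Call:
{"api": "jog_arm", "payload": {
  "steps": [0.55,0,0,-0.5,0,0.55,0,0,-1.5,0,0.55,0,0,-3,0,0.55,0,0,-5,0,0.55,0,0,-8,0,0.55,0,0,-12,0,0.55,0,0,-16,0,0.55,4,-4,-18,0,0.55,8,-8,-18,0,0.55,11,-12,-18,0,0.55,14,-16,-18,0,0.55,16,-20,-18,0,0.55,16,-24,-18,0,0.55,16,-24,-18,0,0.55,16,-24,-18,0]
}}

```text
time_s: 24.7
ee_pos: [358.7, -217.7, 240.1]
ee_rot: [180.0, 0.1, 149.7]
force: [-0.1, 0.6, -0.6]
gripper_width: 41.2
```

```bash
python3 - <<'E'
from h import *
s=env.state();print(s['time_s'],s['ee_pos'],s['force'])
im=pins('s11.png');t,p=grab('top','t11.png')
g=cv2.cvtColor(t,6);h=cv2.cvtColor(t,40)
M=cv2.moments(cv2.inRange(h[195:235,225:385],(18,140,60),(28,255,255)),True)
cv2.imwrite('pics/v11.png',np.hstack([cv2.resize(im[225:335,250:360],(400,400),interpolation=2),cv2.resize(t[165:285,230:350+30],(400,400),interpolation=2)]))
E
```

```text
24.7 [ 358.70155452 -217.7185012   240.12452416] [-0.09580425  0.63763321 -0.58912726]
blue 25.0 [ 654.9 -105.5   28. ]
red 22.0 [652.6  85.4  28. ]
```

View pics/v11.png

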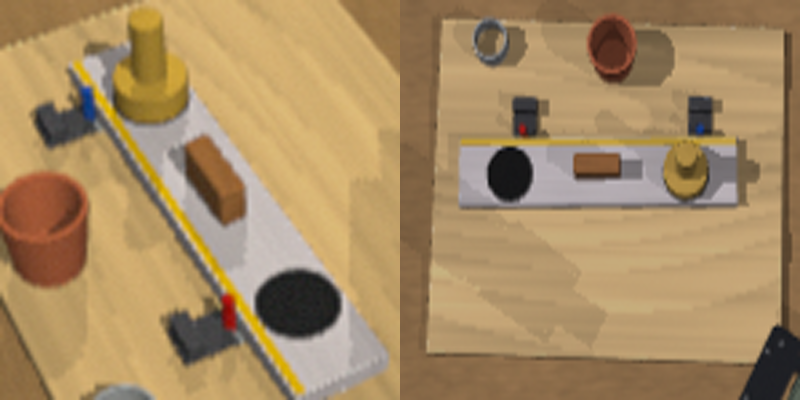

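The weight stands upright on pad B, covering it. The yellow edge lies on both pins, which haven't moved. Handing in.

```bash
python3 -c "
from h import *
print(env.job_done())"
```

```text
the job is handed in; nothing more can be done
None
```

The tiling guide is set and handed in at about 25 s on the robot's clock. The straightedge bears on both pins, and the small brass weight stands upright on pad_b with the gripper clear.

- **Pins:** I slid the bar from its plain side with the shut fingers. The blue pin went about 8 mm and the red about 24 mm. At the end the tool held its position while the push rose to about 8.4 N in total.
- **Weight:** I chose the small brass one, not the pink or the larger brass one. It was lowered until the pad took its weight, eased off and let go.
- **Last checks:** The pins stayed within 1 mm of where they were pressed home, at x of about 655 (blue) and 653 (red). The final pictures show the edge against both pins and the weight upright on pad_b.

**Less certain:**
- **First push:** The fingertip pressed down on the bar with about 6 N, so the push rose to about 9.4 N before red was home. I backed off, raised the tip and pushed again.
- **Setting down the weight:** The press on the pad briefly reached about 10 N before I eased off.
- **Force on each pin:** I only measured the total, so 2 to 4.5 N per pin at the final press is worked out from where the finger pushed.

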